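Push the cedar balls up to their seats

ROBOT

A 6-joint arm with a two-finger parallel gripper is mounted at the origin on the work surface. World frame = base frame: x ahead of the robot, y to its left, z up, the work surface at z = 0. Lengths are in mm, angles in rad, forces in N, time in s.
With the tool pointing down it reaches from about 225 to 875 mm from the base axis. Payload 3.4 kg.
Tool frame: the origin (TCP) lies midway between the tips of the shut fingers; the grasp point (between the pads) lies 19 mm behind it; y points along the fingers, z is the direction in which the jaws open and shut, and the axes are right-handed (so a half turn about y gives the same grasp; the last joint's range is limited). The gripper opens to 85 mm and grips with 20 to 120 N. Pads are 22 mm wide; open, the fingers measure 114 mm over their backs; the gripper's body (76 mm by 85 mm) begins 54 mm behind the grasp point. The pads swing forward as they close: fully open they stand 13 mm farther back than shut.
Start: joints at [-1.392, 0.276, 1.505, -0, 1.361, -0.121], TCP at [169.813, -549.387, 231.328] pointing down, gripper open.
Joint ranges: [-2.89, 2.89], [-0.75, 2.08], [0.22, 2.7], [-1.18, 4.32], [0.11, 2.71], [-2.7, 2.7]. Speed limits (rad/s): [2.57, 2.57, 3.14, 3.14, 3.14, 3.14].

INTERFACE

Orientations are given as a unit quaternion [w, x, y, z].
In Python, from rig import monitor, optics, hand_in gives the robot as it stands.
- The arm moves only by the tool servo_tool, never from a script. Its argument "commands" is text: rows parted by semicolons, each of 6 numbers parted by spaces: the shift along the tool's x, y, z in m, then the turn, a rotation vector about the tool's x, y, z in degrees. In form: dx dy dz wx wy wz; .... A call has 1 to 5 rows; each row is the pose to reach, as a shift and turn from the pose measured when the call began, along the tool's axes at that moment; what a row does not reach only later rows make up. A row lasts 1/8 s, in which the tool goes at most 62.5 mm and 10.7 degrees, less where a joint would pass 70% of its speed; a pose out of reach is approached as far as the arm can. A call with a gripper value outside its range is refused whole. "fingers" is the opening, from -1 (shut) to 1 (fully open), set as the call begins (left out, the last holds). The fingers move at their own pace and stop on an object; the grip force is fixed at half the most. Time passes only in rows, so rows that repeat a pose let the fingers close. It gives the time, the measured TCP pose, the force and the opening at its end, in the units of the state.
- monitor.state(): the state, without advancing time (a new reading comes with each control period).
- optics.grab_frame(name): name is "side" or "top" or "wrist"; returns a dict with "img" (420x560x3 uint8, red, green, blue), "fx", "fy", "cx", "cy" (pixels), "R" (3x3) and "t" (3): a world point X has camera coordinates R X + t. Camera axes: x right, y down, z forward; pixel columns grow to the right and rows downward; lengths in mm; the calibration is good to about 2 mm. A picture is of the moment at which its call begins. There is no depth.
- hand_in(): hands the job in, once; it reports no verdict.
The state is a dict: "clock": time; "qpos": joint angles; "qvel": joint speeds; "tau": joint torques, N m; "tool_pos": TCP position; "tcp_rot": TCP orientation; "contact_force": force on the tool from outside, world axes, zero at the start; "torque": the same for the moment, N m; "grip_width": finger opening in mm.
Only numpy, scipy, OpenCV 4.12 (cv2) and the standard library are available. Lean on these libraries where they do the work, as an engineer would, in place of code of your own. Each camera call takes 0.05 s, during which the arm holds its last target. There are 200 camera calls.

TASK

The two cedar balls have rolled down to the low ends of the sloping twin gutters. With a fingertip, gently push each ball up its own gutter until it drops into the seat at the upper stop and stays there by itself. Only push: do not pinch, lift or carry the balls, and leave the other things on the console and turntable where they are.

Things in the scene. Friction and masses are not known exactly. Their poses are not given: they have to be found in the camera images.
- gutters: Fixed aluminium tray, 146 x 253 mm, with two parallel gutters, on a wood stand. Origin: on the gutters' floor surface, midway between them, 50 mm above the console. +y runs uphill along them (7 deg slope), x is level across, z square to the floor. Gutter centre lines x = -40 and +40 mm, each 54 mm wide inside; rails 16 mm above the floor, 26 mm thick between, 6 mm outside.
- low_end (a point): Mid point of the tray's low edge, at floor level (y = -130 mm in the gutters' frame). Here a bar 6 mm high and 8 mm thick crosses both gutters; the balls lean on it with centres 24 mm uphill of this edge. Above the bar the end is open, so a finger can come in behind a ball.
- step (a point): Mid point of the step, at floor level (y = +70 mm). Uphill of it each gutter drops 6 mm into a seat 43 mm long that ends at the upper stop, a wall 30 mm above the floor. A ball let go before the step rolls back down; once its centre is past the step it drops into the seat and stays, centre 16 to 18 mm uphill of the step and 19 mm above this level.
- ball_a_center (a point): 50 mm cedar ball (diameter), about 25 to 45 g, rolls freely; this point is the ball's centre. It starts at rest against the low bar of the gutter on the -x side of the tray.
- ball_b_center (a point): 50 mm cedar ball (diameter), about 25 to 45 g, rolls freely; this point is the ball's centre. It starts at rest against the low bar of the gutter on the +x side of the tray.
- tree_a: Bystander: slim cedar shoe tree, 215 mm long, 52 mm wide, 34 mm high, lying on the smoked-glass turntable (280 mm across, top 24 mm above the console, turns easily); origin under its middle, y along it.
- tree_b: Bystander: second shoe tree, the same, lying beside the first.
- heel_stand: Bystander: chrome heel stand on the turntable, round foot 68 mm across, plate 50 x 60 mm on top, 76 mm tall; origin under its foot.
- key_dish: Bystander: teal ceramic key dish, 100 mm across, 26 mm high, standing beside the tray on its -x side; origin under its centre.
- doorstop: Bystander: brass bell-shaped doorstop, 68 mm across, 68 mm tall, beside the tray on its +x side; origin under its centre.
- toe_cap: Bystander: green rubber boot toe cap, domed, 84 mm across, 48 mm high, beside the tray on its +x side near the high end; origin under the dome's centre.
Mind the look-alikes: they are no part of the job. What is shaped like the part that bears ball_a_center but purple or red is not meant.

How it is judged:
By the outcome, as a careful person would: the job done as asked, in the order asked, and still so for the second after the job is handed in, with the robot touching nothing.
It also fails if it takes over 51 s, if anything falls off the work surface, if the arm or the gripper's body presses on something with over 40 N, if the wrist force passes 120 N, or if a joint passes its speed limit or range.

## Working session

There is one attempt and no reset: what is moved stays moved. The work goes in short steps, Python scripts to look and compute and a tool call to move; the robot and the scene stay as the last step left them, time stands still between calls to the robot, and variables do not carry over. Pictures are saved under pics/ and viewed, about 8 in all and at most 12, crops included, and the job is handed in when it is done.

Besides the shell and the picture viewer there is one more tool, called as name(argument=value, ...), one argument or row to a line, values as JSON. servo_tool: Moves the arm, as the interface text tells. Its arguments: {"type":"object","properties":{"commands":{"type":"string"},"fingers":{"type":"number"}},"required":["commands"]}

```bash
mkdir -p pics; cat > h.py <<'E'
import numpy as np,cv2
from rig import monitor,optics
def grab(n,f):
    d=optics.grab_frame(n); cv2.imwrite('pics/'+f,cv2.cvtColor(d['img'],cv2.COLOR_RGB2BGR)); return d
def ray(d,u,v):
    R=np.array(d['R']);t=np.array(d['t']);o=-R.T@t
    r=R.T@np.array([(u-d['cx'])/d['fx'],(v-d['cy'])/d['fy'],1]);return o,r/np.linalg.norm(r)
def onz(d,u,v,z):
    o,r=ray(d,u,v);return o+r*(z-o[2])/r[2]
def proj(d,X):
    c=np.array(d['R'])@np.array(X)+np.array(d['t']);return d['fx']*c[0]/c[2]+d['cx'],d['fy']*c[1]/c[2]+d['cy']
E
python3 - <<'E'
from h import *
import pickle
D={n:grab(n,n+'0.png') for n in('side','top')}
pickle.dump(D,open('D0.pkl','wb'))
a=[cv2.imread(f'pics/{n}0.png') for n in('side','top')]
for n in D: print(n,-np.array(D[n]['R']).T@D[n]['t'],D[n]['R'][2],D[n]['fx'])
s=monitor.state();print(s)
E
```

```text
side [ 31.4886912  573.1186508  652.70509211] [ 0.50593502 -0.623042   -0.59653032] 422.0487723657214
top [364.72117578 -37.70092518 940.25971485] [ 0.17763297 -0.01202044 -0.98402339] 385.46982787997763
{'clock': 0.1, 'qpos': array([-1.39200798e+00,  2.76538021e-01,  1.50601390e+00,  4.70114805e-05,
        1.36072553e+00, -1.20996263e-01]), 'qvel': array([-1.84187575e-03, -2.44301469e-03, -3.55562133e-03,  6.48562706e-06,
       -1.19337795e-03, -2.88656976e-04]), 'tau': array([ 5.90667150e-04, -4.17700016e+01, -2.46404761e+01, -2.78833013e-04,
        5.75378275e-03, -1.31569539e-06]), 'tool_pos': array([ 169.73273163, -548.87460139,  230.51971711]), 'tcp_rot': array([ 0.10558898, -0.10559091,  0.69977427, -0.6985825 ]), 'contact_force': array([-0.04752043,  0.44084039, -1.14146129]), 'torque': array([-0.02269633, -0.00806971, -0.00555692]), 'grip_width': 85.47561854308657}
```

View pics/top0.png

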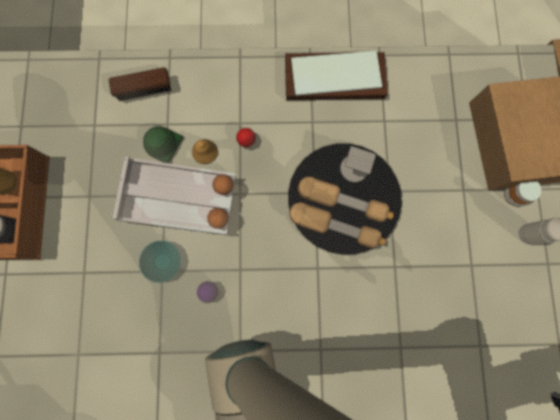

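View pics/side0.png

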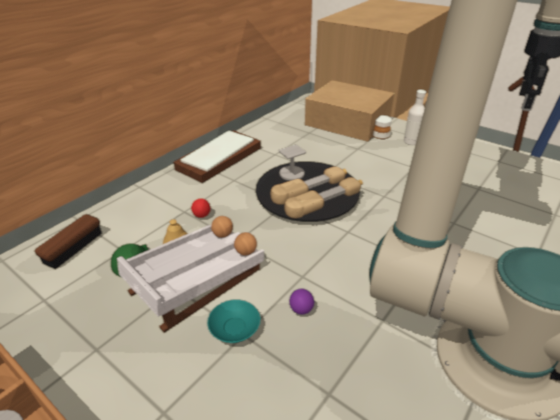

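Top view: candidates are cedar balls at (217,217) and (222,184), both in the tray. The look-alikes are the purple ball (207,292) and the red ball (246,137), both off the tray. Ball a is the one on the dish side (217,217) and ball b is (222,184). The side view agrees, with the cedar balls at (245,243) and (222,226).

```bash
python3 - <<'E'
from h import *
import pickle
D=pickle.load(open('D0.pkl','rb'))
def blob(d,cs):
    hsv=cv2.cvtColor(d['img'],cv2.COLOR_RGB2HSV)
    m=cv2.inRange(hsv,(3,110,60),(15,255,255)); out=[]
    n,l,s,c=cv2.connectedComponentsWithStats(m)
    for q in cs:
        i=min((i for i in range(1,n) if s[i,4]>80),key=lambda i:np.hypot(*(c[i]-q)))
        p=cv2.findContours((l==i).astype('uint8'),0,1)[0][0]
        out.append(cv2.minEnclosingCircle(p)); print(out[-1],s[i])
    return out
T=blob(D['top'],[(217,217),(222,184)]);S=blob(D['side'],[(245,243),(222,226)])
for t,s in zip(T,S):
    o1,r1=ray(D['top'],*t[0]);o2,r2=ray(D['side'],*s[0])
    k=np.linalg.lstsq(np.c_[r1,-r2],o2-o1,rcond=None)[0]
    print('tri',((o1+k[0]*r1)+(o2+k[1]*r2))/2,'gap',np.linalg.norm(o1+k[0]*r1-o2-k[1]*r2),'plane',onz(D['top'],*t[0],62))
hsv=cv2.cvtColor(D['top']['img'],cv2.COLOR_RGB2HSV)
for p in[(150,180),(150,215),(100,120),(215,172),(170,198)]: print(p,hsv[p[1],p[0]])
im=cv2.imread('pics/top0.png')[120:300,90:270];im2=cv2.imread('pics/side0.png')[190:340,100:320]
a=cv2.resize(im,(500,500),interpolation=2)
cv2.imwrite('pics/c1.png',a)
E
```

```text
((217.5, 217.5), 9.617792129516602) [208 209  19  18 282]
((222.6119384765625, 184.0746307373047), 9.83338451385498) [213 175  20  19 292]
((244.97169494628906, 243.33963012695312), 11.09673023223877) [234 233  22  22 372]
((221.6923065185547, 226.26922607421875), 10.407835960388184) [212 216  20  21 335]
tri [503.78887302  94.21353526  62.36229845] gap 0.23906996269230033 plane [503.94751564  94.33662191  62.        ]
tri [582.83725347  83.03933503  62.13418099] gap 0.07856570888015289 plane [582.83707902  83.0344586   62.        ]
(150, 180) [ 14  33 183]
(150, 215) [ 20  24 192]
(100, 120) [ 24  50 177]
(215, 172) [ 17  31 162]
(170, 198) [ 16  32 182]
```

View pics/c1.png

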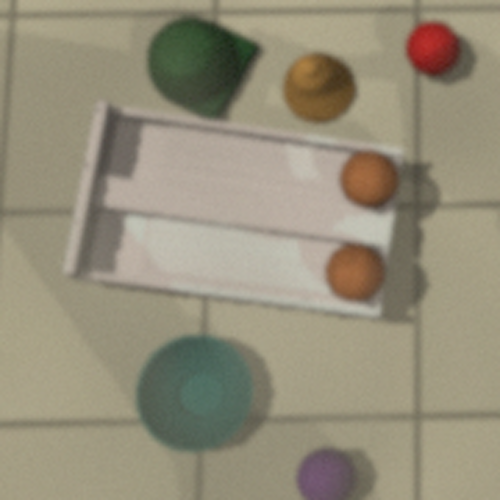

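```bash
cat >> h.py <<'E'
from scipy.spatial.transform import Rotation as Ro
th=np.arctan2(-11.17,79.05); ex=np.array([np.cos(th),np.sin(th),0]); u=np.array([-np.sin(th),np.cos(th),0])
A=np.array([503.8,94.2,62.2]);B=np.array([582.8,83.0,62.2])
def pose():
    s=monitor.state();q=s['tcp_rot'];return s,np.array(s['tool_pos']),Ro.from_quat([q[1],q[2],q[3],q[0]])
def go(P,zdir=None):
    s,p,R=pose(); w=np.zeros(3)
    if zdir is not None:
        y=np.array([0,0,-1.]);M=np.c_[np.cross(y,zdir),y,zdir]
        w=(R.inv()*Ro.from_matrix(M)).as_rotvec(degrees=True)
    print('shift m',np.round(R.inv().apply(P-p)/1000,4),'turn',np.round(w,1))
def along(ball,s,h):  # s mm uphill of resting ball (along slope), h above floor there
    c=np.cos(np.radians(7));k=np.sin(np.radians(7))
    P=ball+u*s*c; P[2]=37.1+s*k+h; return P
E
python3 - <<'E'
from h import *
s,p,R=pose();print(R.as_matrix().round(3),u,ex)
for z in(u,-u,ex,-ex): print(z);go(along(A,-65,90),z)
print(along(A,-65,90),along(A,-65,15),onz(__import__('pickle').load(open('D0.pkl','rb'))['top'],345,198,24))
E
```

```text
[[-0.955 -0.     0.295]
 [-0.295  0.002 -0.955]
 [-0.    -1.    -0.002]] [0.13991309 0.99016379 0.        ] [ 0.99016379 -0.13991309  0.        ]
[0.13991309 0.99016379 0.        ]
shift m [-0.4816  0.1122 -0.4572] turn [ 0.000e+00 -1.548e+02 -1.000e-01]
[-0.13991309 -0.99016379 -0.        ]
shift m [-0.4816  0.1122 -0.4572] turn [ 0.1 25.2  0. ]
[ 0.99016379 -0.13991309  0.        ]
shift m [-0.4816  0.1122 -0.4572] turn [  0.1 -64.8  -0.1]
[-0.99016379  0.13991309 -0.        ]
shift m [-0.4816  0.1122 -0.4572] turn [1.000e-01 1.152e+02 1.000e-01]
[494.77343726  30.31908824 119.17849268] [494.77343726  30.31908824  44.17849268] [ 552.02265443 -209.0030499    24.        ]
```

servo_tool(
  commands="-0.0435 0 -0.0413 0 -6 0; -0.087 0 -0.0826 0 -12 0; -0.1305 0 -0.124 0 -18 0; -0.174 0 -0.165 0 -24 0; -0.2175 0 -0.2065 0 -30 0",
  fingers=-1,
)

```text
clock: 0.72
tool_pos: [317.1, -285.5, 230.7]
tcp_rot: [0.284, -0.284, 0.648, -0.647]
contact_force: [1.0, -0.6, 0.7]
grip_width: 0.1
```

```bash
python3 -c "
from h import *
go(along(A,-65,90),ex);print(pose()[1])"
```

```text
shift m [-0.3525  0.1121 -0.0832] turn [  0.  -34.6  -0.1]
[ 317.08653892 -285.48623697  230.67516621]
```

servo_tool(
  commands="-0.058 0 -0.014 0 -7 0; -0.116 0 -0.028 0 -14 0; -0.174 0 -0.042 0 -21 0; -0.232 0.01 -0.056 0 -28 0; -0.29 0.03 -0.07 0 -34.6 0",
)

```text
clock: 1.35
tool_pos: [463.3, -23.4, 201.6]
tcp_rot: [-0.466, 0.464, -0.533, 0.533]
contact_force: [1.2, -0.3, 0.2]
grip_width: 0.4
```

```bash
python3 -c "
from h import *
go(along(A,-65,90),ex);print(pose()[1])"
```

```text
shift m [-0.0574  0.0826  0.0237] turn [-0.1  0.2 -0.1]
[463.25162337 -23.40397046 201.61566286]
```

Now go above the approach point and check with a close look.

servo_tool(
  commands="-0.03 0.03 0.012 0 0 0; -0.0574 0.07 0.0237 0 0.2 0; -0.0574 0.0826 0.0237 0 0.2 0; -0.0574 0.0826 0.0237 0 0.2 0",
)

```text
clock: 1.85
tool_pos: [493.7, 29.9, 118.3]
tcp_rot: [0.464, -0.464, 0.534, -0.533]
contact_force: [-0.4, 0.1, -0.1]
grip_width: -0.1
```

```bash
python3 - <<'E'
from h import *
s,p,R=pose();print(p,s['contact_force'],s['qpos'].round(2))
print('x,u offset from ball A',(p-A)@ex,(p-A)@u); go(along(A,-65,15),ex)
d=grab('wrist','w1.png'); t=grab('side','s1.png')
im=np.hstack([d['img'],cv2.resize(t['img'][160:340,100:340],(560,420))])
cv2.imwrite('pics/w1b.png',cv2.cvtColor(cv2.resize(im,(800,300)),4))
E
```

```text
[493.66264055  29.94226967 118.33628966] [-0.44625119  0.12912914 -0.06903576] [-0.08  0.25  1.85  0.    1.04  0.06]
x,u offset from ball A -1.0471488283919013 -65.04402695785329
shift m [-0.0005  0.0742  0.0011] turn [ 0.  0. -0.]
```

View pics/w1b.png

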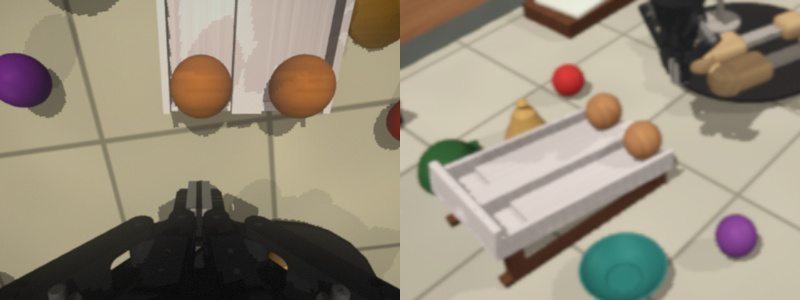

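servo_tool(
  commands="-0.0005 0.035 0.0011 0 0 0; -0.0005 0.0742 0.0011 0 0 0; -0.0005 0.0742 0.0011 0 0 0; -0.012 0.073 0.0011 0 0 0; -0.024 0.0713 0.0011 0 0 0",
)

```text
clock: 2.58
tool_pos: [501.5, 53.6, 50.8]
tcp_rot: [-0.466, 0.461, -0.533, 0.536]
contact_force: [0.8, 0.3, -0.4]
grip_width: 0.4
```

```bash
python3 - <<'E'
from h import *
s,p,R=pose();print((p-A)@ex,(p-A)@u,s['contact_force']); go(along(A,-30,15),ex);go(along(A,150,15),ex)
E
```

```text
3.432562183291105 -40.537583148629295 [ 0.80655596  0.28652353 -0.39615831]
shift m [-0.0108  0.0024 -0.0035] turn [-0.4 -0.1 -0.1]
shift m [-0.1894 -0.0192 -0.0036] turn [-0.4 -0.1 -0.1]
```

servo_tool(
  commands="-0.01 0.002 -0.002 0 0 0; -0.02 0.001 -0.003 0 0 0; -0.03 -0.0002 -0.003 0 0 0; -0.04 -0.0014 -0.003 0 0 0; -0.05 -0.0026 -0.003 0 0 0",
)

```text
clock: 3.2
tool_pos: [505.7, 104.2, 53.5]
tcp_rot: [-0.466, 0.461, -0.533, 0.536]
contact_force: [-0.2, -0.3, 0.3]
grip_width: 0.1
```

```bash
python3 - <<'E'
from h import *
s,p,R=pose();print((p-A)@ex,(p-A)@u,s['contact_force']); go(along(A,150,15),ex)
d=grab('top','t2.png');w=grab('wrist','w2.png')
s,p,R=pose();print((p-A)@ex,(p-A)@u)
cv2.imwrite('pics/t2b.png',cv2.cvtColor(np.hstack([cv2.resize(d['img'][130:270,90:270],(400,311)),cv2.resize(w['img'],(400,311))]),4))
E
```

```text
0.49956458230580925 10.160338937860299 [-0.22927982 -0.25415121  0.32617377]
shift m [-0.1387 -0.0166 -0.0006] turn [-0.4 -0.1 -0.1]
0.6767803144164353 10.528224083589267
```

View pics/t2b.png

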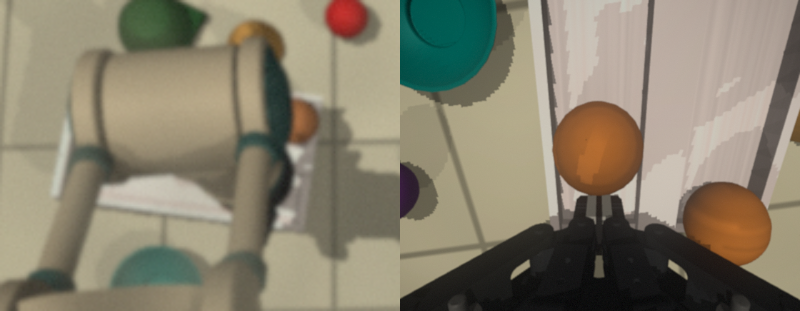

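The top view is blocked by the arm. The wrist view shows ball a (598,147) resting on the fingertips (600,205), centred in its gutter. I'll keep pushing.

servo_tool(
  commands="-0.011 -0.0013 0 0 0 0; -0.022 -0.0026 0 0 0 0; -0.033 -0.004 0 0 0 0; -0.044 -0.0053 0 0 0 0; -0.055 -0.0066 0 0 0 0",
)

```text
clock: 3.92
tool_pos: [513.7, 159.8, 60.4]
tcp_rot: [-0.466, 0.461, -0.532, 0.536]
contact_force: [-0.5, -0.7, -0.1]
grip_width: 0.6
```

```bash
python3 - <<'E'
from h import *
s,p,R=pose();print((p-A)@ex,(p-A)@u,s['contact_force']); go(along(A,150,15),ex)
E
```

```text
0.610491545672347 66.34439151854227 [-0.47298749 -0.69978389 -0.10683548]
shift m [-0.0826 -0.0098 -0.0006] turn [-0.5 -0.  -0.1]
```

servo_tool(
  commands="-0.011 -0.0013 0 0 0 0; -0.022 -0.0026 0 0 0 0; -0.033 -0.004 0 0 0 0; -0.044 -0.0053 0 0 0 0; -0.054 -0.0065 0 0 0 0",
)

```text
clock: 4.55
tool_pos: [521.3, 214.0, 67.1]
tcp_rot: [-0.466, 0.461, -0.532, 0.536]
contact_force: [0.5, -0.2, -0.2]
grip_width: -0.2
```

```bash
python3 - <<'E'
from h import *
s,p,R=pose();print((p-A)@ex,(p-A)@u,s['contact_force']); go(along(A,150,15),ex)
E
```

```text
0.5937790516049607 121.03288434719357 [ 0.5405263  -0.19659019 -0.21737625]
shift m [-0.0279 -0.0032 -0.0006] turn [-0.5 -0.  -0.1]
```

servo_tool(
  commands="-0.009 -0.001 0 0 0 0; -0.018 -0.002 0 0 0 0; -0.025 -0.003 0 0 0 0; -0.028 -0.0032 0 0 0 0; -0.028 -0.0032 0 0 0 0",
)

```text
clock: 5.18
tool_pos: [525.2, 241.8, 70.3]
tcp_rot: [-0.466, 0.461, -0.532, 0.536]
contact_force: [0.4, -0.6, -0.1]
grip_width: 0.0
```

```bash
python3 - <<'E'
from h import *
s,p,R=pose();print((p-A)@ex,(p-A)@u,s['contact_force'])
w=grab('wrist','w3.png');d=grab('side','s3.png')
cv2.imwrite('pics/w3b.png',cv2.cvtColor(np.hstack([cv2.resize(w['img'],(400,300)),cv2.resize(d['img'][180:345,100:320],(400,300))]),4))
E
```

```text
0.5278522572265951 149.1080082849987 [ 0.44266619 -0.59109459 -0.09947258]
```

View pics/w3b.png

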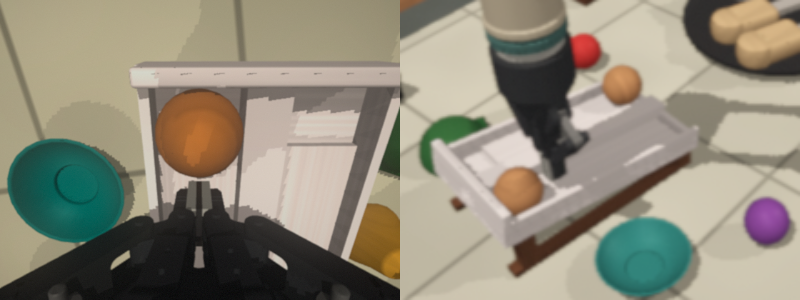

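The wrist view shows ball a (199,133) up against the stop with a gap to the fingers. The side view shows it seated at (518,190). Back off, lift, and go round to behind ball b.

servo_tool(
  commands="0.01 -0.005 0 0 0 0; 0.02 -0.03 0 0 0 0; 0.02 -0.08 0 0 0 0; 0.06 -0.085 0.01 0 0 0; 0.12 -0.085 0.03 0 0 0",
)

```text
clock: 5.9
tool_pos: [537.5, 118.5, 157.0]
tcp_rot: [-0.468, 0.461, -0.531, 0.536]
contact_force: [0.4, 0.2, -0.7]
grip_width: -0.2
```

```bash
python3 - <<'E'
from h import *
s,p,R=pose();print(p,(p-B)@ex,(p-B)@u,s['contact_force']);go(along(B,-65,90),ex);go(along(B,-65,15),ex)
E
```

```text
[537.51312107 118.51611581 157.0053663 ] -49.810597010476684 28.83054475568402 [ 0.39165192  0.18892734 -0.69883814]
shift m [0.0936 0.0381 0.0492] turn [-0.6  0.1 -0.2]
shift m [0.0938 0.1131 0.0483] turn [-0.6  0.1 -0.2]
```

servo_tool(
  commands="0.047 0 0.025 0 0 0; 0.0936 0 0.049 -0.6 0 0; 0.0938 0.04 0.049 -0.6 0 0; 0.0938 0.04 0.049 -0.6 0 0; 0.0938 0.04 0.049 -0.6 0 0",
)

```text
clock: 6.52
tool_pos: [573.6, 19.0, 118.2]
tcp_rot: [0.465, -0.463, 0.534, -0.533]
contact_force: [0.5, 0.2, -0.2]
grip_width: 0.1
```

```bash
python3 - <<'E'
from h import *
s,p,R=pose();print(p,(p-B)@ex,(p-B)@u,s['contact_force']);go(along(B,-65,15),ex)
w=grab('wrist','w4.png');d=grab('side','s4.png')
cv2.imwrite('pics/w4b.png',cv2.cvtColor(np.hstack([cv2.resize(w['img'],(400,300)),cv2.resize(d['img'][180:345,100:320],(400,300))]),4))
E
```

```text
[573.60902232  18.95352682 118.20481165] -0.13963351153914647 -64.70243657938254 [ 0.48644379  0.16548075 -0.24478015]
shift m [0.     0.074  0.0001] turn [-0.1  0.2 -0.2]
```

View pics/w4b.png

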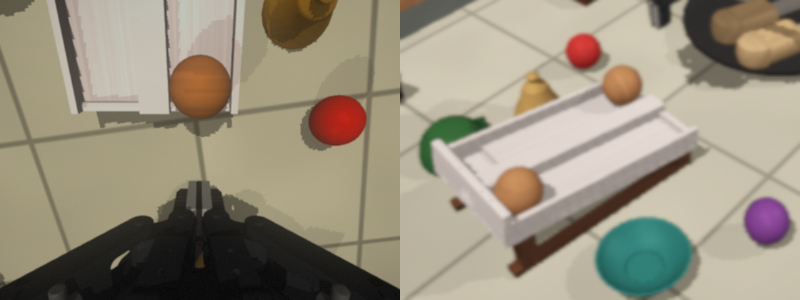

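Ball a stays in its seat (518,190). The fingers (199,190) are in line behind ball b (200,86). Descend and push.

servo_tool(
  commands="0 0.037 0 0 0 0; 0 0.074 0 0 0 0; 0 0.074 0 0 0 0; -0.012 0.0727 0 0 0 0; -0.024 0.0713 0 0 0 0",
)

```text
clock: 7.25
tool_pos: [579.5, 44.3, 49.8]
tcp_rot: [-0.467, 0.462, -0.532, 0.534]
contact_force: [-0.3, 0.2, -1.2]
grip_width: 0.0
```

```bash
python3 - <<'E'
from h import *
s,p,R=pose();print((p-B)@ex,(p-B)@u,s['contact_force']); go(along(B,-30,15),ex);go(along(B,150,15),ex)
E
```

```text
2.1363493962228746 -38.73817447878168 [-0.3186462   0.17305025 -1.17608124]
shift m [-0.009   0.0014 -0.0021] turn [-0.4  0.2 -0.2]
shift m [-0.1877 -0.0199 -0.0013] turn [-0.4  0.2 -0.2]
```

servo_tool(
  commands="-0.01 0.001 -0.002 0 0 0; -0.02 0 -0.002 0 0 0; -0.03 -0.001 -0.002 0 0 0; -0.04 -0.0023 -0.002 0 0 0; -0.05 -0.0036 -0.002 0 0 0",
)

```text
clock: 7.88
tool_pos: [584.4, 94.8, 53.5]
tcp_rot: [-0.467, 0.462, -0.532, 0.534]
contact_force: [0.5, 0.5, 0.3]
grip_width: -0.1
```

```bash
python3 - <<'E'
from h import *
s,p,R=pose();print((p-B)@ex,(p-B)@u,s['contact_force']); go(along(B,150,15),ex)
E
```

```text
-0.06136548597175047 11.867674629686357 [0.52718244 0.5147118  0.33256544]
shift m [-0.1371 -0.0164  0.0007] turn [-0.4  0.2 -0.2]
```

servo_tool(
  commands="-0.011 -0.0013 0 0 0 0; -0.022 -0.0026 0 0 0 0; -0.033 -0.004 0 0 0 0; -0.044 -0.0053 0 0 0 0; -0.055 -0.0066 0 0 0 0",
)

```text
clock: 8.5
tool_pos: [591.9, 150.0, 60.4]
tcp_rot: [-0.467, 0.462, -0.532, 0.534]
contact_force: [-0.4, 0.3, -0.7]
grip_width: 0.1
```

```bash
python3 - <<'E'
from h import *
s,p,R=pose();print((p-B)@ex,(p-B)@u,s['contact_force']); go(along(B,150,15),ex)
E
```

```text
-0.3320784612226031 67.57062456945029 [-0.41529668  0.30886051 -0.74297614]
shift m [-0.0813 -0.0097  0.0007] turn [-0.4  0.2 -0.2]
```

servo_tool(
  commands="-0.011 -0.0013 0 0 0 0; -0.022 -0.0026 0 0 0 0; -0.033 -0.004 0 0 0 0; -0.044 -0.0053 0 0 0 0; -0.053 -0.0064 0 0 0 0",
)

```text
clock: 9.12
tool_pos: [599.2, 203.2, 67.1]
tcp_rot: [-0.467, 0.462, -0.532, 0.534]
contact_force: [-0.2, -0.0, 0.5]
grip_width: 0.2
```

```bash
python3 - <<'E'
from h import *
s,p,R=pose();print((p-B)@ex,(p-B)@u,s['contact_force']); go(along(B,150,15),ex)
E
```

```text
-0.5768954814312 121.30741586833503 [-0.21123438 -0.02224659  0.4674286 ]
shift m [-0.0276 -0.0032  0.0007] turn [-0.4  0.2 -0.2]
```

servo_tool(
  commands="-0.009 -0.001 0 0 0 0; -0.018 -0.002 0 0 0 0; -0.025 -0.003 0 0 0 0; -0.028 -0.0032 0 0 0 0; -0.028 -0.0032 0 0 0 0",
)

```text
clock: 9.75
tool_pos: [603.0, 231.0, 70.3]
tcp_rot: [-0.467, 0.462, -0.532, 0.534]
contact_force: [0.6, 0.1, -0.6]
grip_width: -0.2
```

```bash
python3 - <<'E'
from h import *
s,p,R=pose();print((p-B)@ex,(p-B)@u,s['contact_force'])
w=grab('wrist','w5.png');d=grab('side','s5.png')
cv2.imwrite('pics/w5b.png',cv2.cvtColor(np.hstack([cv2.resize(w['img'],(400,300)),cv2.resize(d['img'][180:345,100:320],(400,300))]),4))
E
```

```text
-0.7228503620216027 149.36176877324388 [ 0.56366641  0.09920931 -0.64060212]
```

View pics/w5b.png

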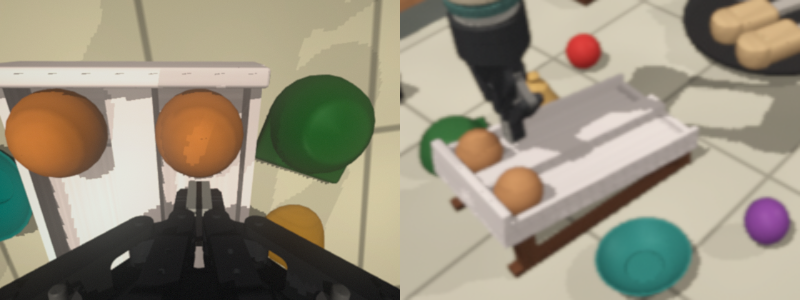

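Both balls are at the stop, at (57,133) and (199,133) in the wrist view. Back off, lift and move clear of the tray, low end first.

servo_tool(
  commands="0.01 -0.005 0 0 0 0; 0.02 -0.03 0 0 0 0; 0.02 -0.08 0 0 0 0; 0.07 -0.12 0 0 0 0; 0.13 -0.14 0 0 0 0",
)

```text
clock: 10.48
tool_pos: [585.3, 102.4, 212.2]
tcp_rot: [-0.469, 0.461, -0.53, 0.535]
contact_force: [0.7, -0.8, 0.0]
grip_width: 0.3
```

servo_tool(
  commands="0.06 0 0 0 0 0; 0.12 0 0 0 0 0; 0.18 0 0 0 0 0; 0.24 0 0 0 0 0; 0.24 0 0 0 0 0",
)

```text
clock: 11.1
tool_pos: [551.8, -140.3, 211.6]
tcp_rot: [-0.467, 0.46, -0.531, 0.537]
contact_force: [-0.0, 0.2, 0.5]
grip_width: 0.2
```

```bash
python3 - <<'E'
from h import *
import pickle
D=pickle.load(open('D0.pkl','rb'))
d={n:grab(n,n+'9.png') for n in('top','side')}
def cents(d):
    m=cv2.inRange(cv2.cvtColor(d['img'],cv2.COLOR_RGB2HSV),(3,110,60),(15,255,255))
    n,l,s,c=cv2.connectedComponentsWithStats(m)
    return [(c[i].round(1),s[i,4]) for i in range(1,n) if 150<s[i,4]<700]
for n in d: print(n,cents(d[n]))
for nm,b in(('a',A),('b',B)):
    X=along(b,193,19); X[2]=50+ (193-106)*np.sin(np.radians(7))+19  # predicted seat
    print(nm,X.round(),[np.round(proj(d[n],X),1) for n in d])
im=[cv2.resize(np.hstack([x['img'] for x in (D[n],d[n])]),(800,300)) for n in d]
cv2.imwrite('pics/f.png',cv2.cvtColor(np.vstack(im),4)); print(monitor.state()['contact_force'])
E
```

```text
top [(array([290.,  74.]), np.int32(250)), (array([492.6,  92.3]), np.int32(153)), (array([537.2, 139.2]), np.int32(286)), (array([549.2, 169.7]), np.int32(161)), (array([137. , 172.8]), np.int32(272)), (array([131.7, 205. ]), np.int32(221))]
side [(array([522.7, 107.7]), np.int32(431)), (array([324. , 116.1]), np.int32(320)), (array([143.3, 261.7]), np.int32(410)), (array([165. , 283.7]), np.int32(470))]
a [531. 284.  80.] [array([132.6, 206.2]), array([164.5, 284.7])]
b [610. 273.  80.] [array([139.1, 172.4]), array([142.7, 262.8])]
[0.24224885 0.58464731 0.69793418]
```

View pics/f.png

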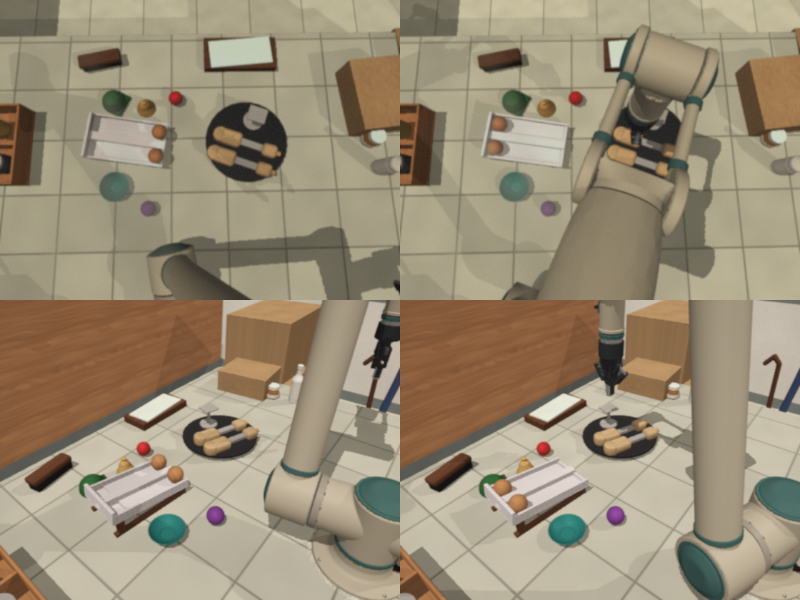

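Both balls sit within 2 px of where the seats are predicted. The bystanders look unmoved and the arm is clear, so I'm handing in.

```bash
python3 -c "
from rig import hand_in;print(hand_in())"
```

```text
the job is handed in; nothing more can be done
None
```

I pushed both cedar balls up their gutters with the shut fingertips, ball a first and then ball b, and each dropped into its seat. I then backed the arm off, lifted it clear and handed the job in at about 11 s of the 51 s allowed.

- **Seats:** in the last top and side pictures both balls are within about 2 px of the predicted seat positions. Ball a had held its seat for about 6 s by then, and ball b for over 1 s.
- **Forces:** the force readings at the end of each move stayed at about 1 N.
- **Bystanders:** the dish, doorstop, toe cap and both look-alike balls appear unmoved. In the last top picture the arm hid part of the turntable, so I checked it and the shoe trees in the side view only, where they look unchanged.

No check failed. Once or twice the measured sideways position of the tool was 2 to 3 mm off during the approach. It was back within 1 mm once the push began.

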